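Dry-stack two clay dolls for glueing

TASK

Set up the two unpainted dolls for glueing. On the round metal turntable stack the large body, then the large head, then the brimmed hat; on the square dark wooden board stack the small body, then the small head with the topknot. Every piece stands upright and well centred on what is under it, and the paint jar, glue bottle and water pot are left alone.

Things in the scene. Friction and masses are not known exactly. Their poses are not given: they have to be found in the camera images.
- turntable: Target. Low round modelling turntable, locked (it does not turn or move): pale aluminium disc 120 mm in diameter, its flat top 30 mm above the table, on a smaller dark foot. Origin: centre of its underside, at table height; z up.
- board: Target. Fixed square dark wooden board 95 x 95 mm, 12 mm thick, flat top. Origin: centre of its underside, at table height; x and y along its sides, z up.
- large_body: Loose, terracotta, about 0.17 kg. Large doll body, a solid of revolution 62 mm high: foot 64 mm in diameter up to 16 mm, tapering to 48 mm at 30 mm, then a straight 48 mm cylinder up to its flat top at 62 mm. It starts upright. Origin: centre of its underside; z up along its axis. 
- large_head: Loose, terracotta, about 0.11 kg. Large doll head, round, 46 mm high: flat underside 36 mm in diameter, widening to 52 mm at 12 mm, straight 52 mm band from 12 to 34 mm, narrowing to a flat top 36 mm in diameter; a tiny nose stands 3 mm out on its -x side (appearance only, it cannot be felt). It starts upright. Origin: centre of its underside; z up along its axis. 
- hat: Loose, dark brown wood, about 0.04 kg. Solid hat: flat underside, brim 62 mm in diameter and 6 mm thick, then a straight crown 34 mm in diameter from 7 to 32 mm, rounding to its top at 37 mm. It starts brim down. Origin: centre of its underside; z up along its axis. 
- small_body: Loose, terracotta, about 0.07 kg. Small doll body, 42 mm high: foot 48 mm in diameter up to 9 mm, tapering to 36 mm at 17 mm, then a straight 36 mm cylinder up to its flat top at 42 mm. It starts upright. Origin: centre of its underside; z up along its axis. 
- small_head: Loose, terracotta, about 0.055 kg. Small doll head, round, 34 mm high plus a ball-shaped topknot of 18 mm diameter that reaches 48 mm: flat underside 28 mm in diameter, widening to 40 mm at 8 mm, straight 40 mm band from 8 to 26 mm; a tiny nose on its -x side as on the large head. It starts upright, topknot up. Origin: centre of its underside; z up along its axis. 
- paint_jar: Bystander, loose: glass jar with a blue label and white cap, 56 mm in diameter, 60 mm high. Origin: centre of its underside.
- glue_bottle: Bystander, loose: yellow plastic bottle with a white cap, 46 mm in diameter, 115 mm high. Origin: centre of its underside.
- water_pot: Bystander, loose: open white ceramic cup without handle, 68 mm in diameter at the rim, 60 mm high. Origin: centre of its underside.

How it is judged:
By the outcome, as a careful person would: the job done as asked, in the order asked, and still so for the second after the job is handed in, with the robot touching nothing.
It also fails if it takes over 144 s, if anything falls off the work surface, if the arm or the gripper's body presses on something with over 40 N, if the wrist force passes 120 N, or if a joint passes its speed limit or range.

ROBOT

A 6-joint arm with a two-finger parallel gripper is mounted at the origin on the work surface. World frame = base frame: x ahead of the robot, y to its left, z up, the work surface at z = 0. Lengths are in m, angles in degrees, forces in N, time in s.
With the tool pointing down it reaches from about 0.3 to 0.775 m from the base axis. Payload 14.6 kg.
Tool frame: the origin (TCP) lies on the front face of the gripper's body, between the roots of the fingers; the fingertips stand 97 mm ahead of it and the grasp point (between the pads) lies 78 mm ahead of it (bot.tcp_to_tips is the distance from the TCP to the fingertips, in m); z points along the fingers, y is the line along which they close (so a half turn about z gives the same grasp; the last joint's range is limited). The gripper opens to 94 mm and grips with 3 to 60 N. Pads are 16 mm wide; open, the fingers measure 119 mm over their backs; the gripper's body (75 mm by 177 mm) begins 78 mm behind the grasp point.
Start: joints at [61.215, 17.183, 87.147, -0, 75.671, -3.816], TCP at [0.232, 0.499, 0.303] pointing down, gripper open.
Joint ranges: [-173.82, 173.82], [-45.26, 126.66], [13.44, 144.39], [-59.66, 239.66], [0, 175.72], [-146.38, 146.38]. Speed limits (degrees/s): [127.2, 127.2, 147.25, 180, 180, 180].

INTERFACE

Orientations are given as [roll, pitch, yaw] about the fixed x, y, z axes, in that order (R = Rz(yaw) Ry(pitch) Rx(roll)).
In Python, from plant import status, imaging, bot gives the robot as it stands.
- The arm moves only by the tool servo_tool, never from a script. Its argument "plan" is a list of rows, each an object of numbers: "dx", "dy", "dz": the shift along the tool's x, y, z in mm; "wx", "wy", "wz": the turn, a rotation vector about the tool's x, y, z in degrees. A call has exactly 8 rows; each row is the pose to reach, as a shift and turn from the pose commanded when the call began, along the tool's axes at that moment; what a row does not reach only later rows make up. A row lasts 1/8 s, in which the tool goes at most 62.5 mm and 10.7 degrees, less where a joint would pass 70% of its speed; a pose out of reach is approached as far as the arm can. A call with a gripper value outside its range is refused whole. "fingers" is the finger opening in mm, from 0 to 94, set as the call begins (left out, the last holds). The fingers move at their own pace and stop on an object; the grip force is fixed at half the most. Time passes only in rows, so rows that repeat a pose let the fingers close, or fill a call up. It gives the time, the measured TCP pose, the force, the opening and the grip force at its end, in the units of the state.
- status.observe(): the state, without advancing time (a new reading comes with each control period).
- imaging.snapshot(name): name is "side" or "top"; returns (picture, depth): 400x640x3 uint8, blue, green, red; 400x640 float32, m along the optical axis (not along the pixel's ray), 0 where there is no reading.
- imaging.get_calibration(name): a dict with "fx", "fy", "cx", "cy" (pixels), "camera_from_world" (4x4, takes a point from world to camera coordinates). Camera axes: x right, y up, looking along -z (the intrinsics and any distortion apply to the point x, -y, -z); pixel columns grow to the right and rows downward; lengths in m; the calibration is good to about 2 mm. A picture is of the moment at which its call begins. get_calibration takes no time and is no camera call.
- bot.finish_job(): hands the job in; it is judged then, once.
The state is a dict: "time_s": time; "joints": joint angles; "qd": joint speeds; "tau": joint torques, N m; "ee_pos": TCP position; "tool_rot": TCP orientation; "wrist_force": force on the tool from outside, world axes, zero at the start; "wrist_torque": the same for the moment, N m; "finger_gap": finger opening in m; "finger_force": force on a finger pad.
Only numpy, scipy, OpenCV 4.12 (cv2) and the standard library are available. Lean on these libraries where they do the work, as an engineer would, in place of code of your own. Each camera call takes 0.05 s, during which the arm holds its last target. There are 200 camera calls.

## Working session

There is one attempt and no reset: what is moved stays moved. The work goes in short steps, Python scripts to look and compute and a tool call to move; the robot and the scene stay as the last step left them, time stands still between calls to the robot, and variables do not carry over. Pictures are saved under pics/ and viewed, at most 14 in all, crops included, and the job is handed in when it is done.

Besides the shell and the picture viewer there is one more tool, called after "Emit:" as name([rows], argument=value, ...), one row to a line, values as JSON. servo_tool: Moves the arm, as the interface text tells. Its arguments: {"type":"object","properties":{"plan":{"type":"array","items":{"type":"object","properties":{"dx":{"type":"number"},"dy":{"type":"number"},"dz":{"type":"number"},"wx":{"type":"number"},"wy":{"type":"number"},"wz":{"type":"number"}}}},"fingers":{"type":"number"}},"required":["plan"]}

```bash
ls; mkdir -p pics
python3 - <<'E'
from plant import status, imaging, bot
import cv2,numpy as np
s=status.observe();print(s)
for n in ("top","side"):
    p,d=imaging.snapshot(n);cv2.imwrite(f"pics/{n}0.png",p);np.save(f"{n}0.npy",d)
    print(n,imaging.get_calibration(n),(d==0).mean())
E
```

```text
pics
{'time_s': 0.0, 'joints': array([ 6.12143778e+01,  1.72162035e+01,  8.71816183e+01, -5.55472897e-04,
        7.56713932e+01, -3.81737528e+00]), 'qd': array([ 0.02502739, -0.00650108,  0.06056797,  0.02187068,  0.0079187 ,
       -0.13358958]), 'tau': array([ 2.69125208e-03, -5.31788313e+01, -3.52749753e+01,  7.09518464e-02,
        2.42085446e-02, -1.11345917e-04]), 'ee_pos': array([0.2321031 , 0.49844879, 0.30207103]), 'tool_rot': array([-1.79930903e+02, -4.07126631e-03,  1.55031888e+02]), 'wrist_force': array([-0.76926524,  1.26656578,  1.32133682]), 'wrist_torque': array([-0.02715381,  0.00507709, -0.0157277 ]), 'finger_force': 0.0, 'finger_gap': 0.09424339512435925}
top {'fx': 407.0619050916709, 'fy': 407.0619050916709, 'cx': 319.5297851194466, 'cy': 197.72077538020227, 'camera_from_world': array([[ 0.02979805, -0.9995401 , -0.00562734, -0.00510325],
       [ 0.99893254,  0.02958019,  0.03547954, -0.57245318],
       [-0.03529677, -0.00667856,  0.99935456, -1.09582242],
       [ 0.        ,  0.        ,  0.        ,  1.        ]])} 0.003984375
side {'fx': 403.8560267823742, 'fy': 403.8560267823742, 'cx': 318.4157184105911, 'cy': 194.8791764826797, 'camera_from_world': array([[ 0.73736735, -0.67541941,  0.00989992, -0.42568551],
       [ 0.52091246,  0.57789775,  0.62823913, -0.33550725],
       [-0.43004604, -0.45808603,  0.77795732, -0.73974766],
       [ 0.        ,  0.        ,  0.        ,  1.        ]])} 0.00388671875
```

View pics/top0.png

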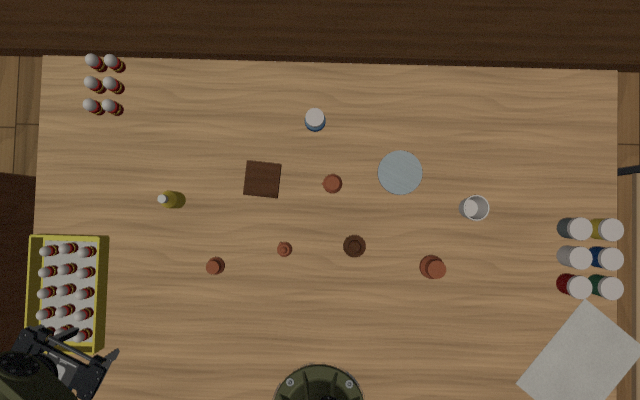

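View pics/side0.png

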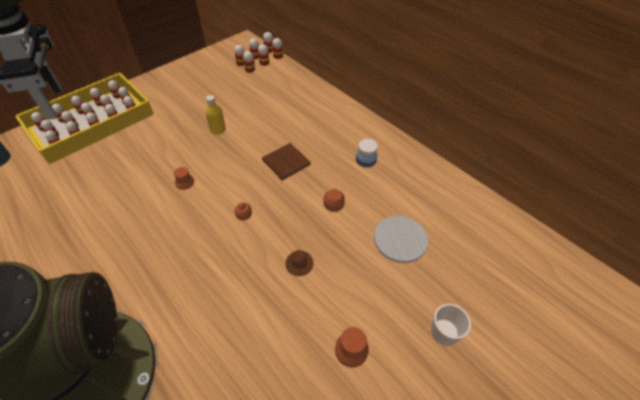

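The top view shows:

| Item | Pixel |
|---|---|
| large body | (433,267) |
| large head | (332,184) |
| hat | (354,246) |
| small body | (215,266) |
| small head | (284,249) |
| turntable | (400,173) |
| board | (262,179) |
| bottle | (170,200) |
| jar | (315,120) |
| pot | (475,208) |

The side view agrees with this and shows every piece upright.

```bash
cat > h.py <<'E'
import numpy as np, cv2
from plant import status, imaging, bot
def cloud(name,n=1):
    c=imaging.get_calibration(name); ds=[];
    for _ in range(n):
        p,d=imaging.snapshot(name); ds.append(d)
    d=np.median(ds,0); v,u=np.mgrid[:400,:640]
    X=np.stack([(u-c['cx'])/c['fx']*d,-(v-c['cy'])/c['fy']*d,-d],-1)
    M=np.linalg.inv(c['camera_from_world'])
    W=X@M[:3,:3].T+M[:3,3]; W[d==0]=np.nan
    return p,W
def disc(W,xy,r,zlo,zhi):
    "centre and size of the points within r of xy and in the height band"
    xy=np.array(xy,float)
    for _ in range(4):
        P=W[(np.hypot(W[...,0]-xy[0],W[...,1]-xy[1])<r)&(W[...,2]>zlo)&(W[...,2]<zhi)]
        if len(P)<3: return None
        h=cv2.minEnclosingCircle(P[:,:2].astype(np.float32)*1000)
        xy=P[:,:2].mean(0)
    return np.round(np.r_[xy*1000,np.array(h[0]),h[1],P[:,2].mean()*1000,P[:,2].std()*1000,len(P)],1)
E
python3 - <<'E'
from h import *
px=dict(large_body=(433,267,.03,.052,.075),large_head=(332,184,.03,.038,.06),hat=(354,246,.028,.028,.05),small_body=(215,266,.03,.034,.055),small_head=(284,249,.02,.038,.06),turntable=(400,173,.075,.022,.04),board=(262,179,.075,.007,.02),hatbrim=(354,246,.045,.003,.05))
res={}
W2={n:cloud(n,5)[1] for n in("top","side")}
for k,(u,v,r,a,b) in px.items():
    g=W2["top"][v,u,:2]
    for n in W2: print(k,n,disc(W2[n],g,r,a,b))
for n in W2: 
    P=W2[n]; m=(abs(P[...,0]-.5)<.1)&(abs(P[...,1]+.0)<.3)&(abs(P[...,2])<.006); print(n,"table z",P[m][:,2].mean(),P[m][:,2].std())
E
```

```text
large_body top [ 396.7 -293.3  396.4 -294.1   23.6   62.     1.7  285. ]
large_body side [ 393.  -293.1  394.6 -291.8   24.1   63.     1.9  591. ]
large_head top [611.5 -20.7 612.  -21.4  24.1  44.4   2.8 245. ]
large_head side [606.2 -21.6 610.  -19.1  24.6  45.2   3.2 257. ]
hat top [445.9 -85.  445.4 -85.1  16.9  35.8   2.1 129. ]
hat side [441.9 -85.2 443.7 -82.6  17.   36.7   2.6 187. ]
small_body top [381.7 288.  381.3 288.7  17.7  41.7   1.7 155. ]
small_body side [378.6 288.3 379.3 291.4  18.2  42.6   2.7 157. ]
small_head top [432.7 101.9 432.4 102.2   7.7  45.6   1.9  32. ]
small_head side [429.4 102.9 430.1 104.5   8.3  45.4   3.1  47. ]
turntable top [ 6.465e+02 -1.999e+02  6.470e+02 -2.003e+02  5.990e+01  3.040e+01
  1.300e+00  1.586e+03]
turntable side [ 6.420e+02 -2.000e+02  6.452e+02 -1.978e+02  6.010e+01  3.130e+01
  1.300e+00  1.986e+03]
board top [6.195e+02 1.705e+02 6.190e+02 1.710e+02 6.500e+01 1.220e+01 1.100e+00
 1.218e+03]
board side [615.6 170.7 618.4 172.5  65.2  13.5   1.4 986. ]
hatbrim top [446.6 -84.3 450.7 -81.5  41.1  15.9  13.6 415. ]
hatbrim side [439.  -88.4 439.8 -87.7  43.2  18.2  13.4 583. ]
top table z 0.0003250182182687022 0.0011839155176603343
side table z 0.0016963706714678245 0.000772823958732304
```

Emit:
servo_tool([
  {"dx": -32,"dy": -18,"dz": 0,"wz": 9.3},
  {"dx": -64,"dy": -36,"dz": 0,"wz": 18.6},
  {"dx": -96,"dy": -55,"dz": 10,"wz": 27.9},
  {"dx": -128,"dy": -73,"dz": 20,"wz": 37.1},
  {"dx": -160,"dy": -91,"dz": 30,"wz": 46.4},
  {"dx": -192,"dy": -110,"dz": 40,"wz": 55.7},
  {"dx": -224.5,"dy": -128,"dz": 50,"wz": 65},
  {"dx": -224.5,"dy": -128,"dz": 50,"wz": 65},
], fingers=70)

```text
invalid input
```

Emit:
servo_tool([
  {"dx": -32,"dy": -18,"dz": 0,"wx": 0,"wy": 0,"wz": 9.3},
  {"dx": -64,"dy": -36,"dz": 0,"wx": 0,"wy": 0,"wz": 18.6},
  {"dx": -96,"dy": -55,"dz": 10,"wx": 0,"wy": 0,"wz": 27.9},
  {"dx": -128,"dy": -73,"dz": 20,"wx": 0,"wy": 0,"wz": 37.1},
  {"dx": -160,"dy": -91,"dz": 30,"wx": 0,"wy": 0,"wz": 46.4},
  {"dx": -192,"dy": -110,"dz": 40,"wx": 0,"wy": 0,"wz": 55.7},
  {"dx": -224.5,"dy": -128,"dz": 50,"wx": 0,"wy": 0,"wz": 65},
  {"dx": -224.5,"dy": -128,"dz": 50,"wx": 0,"wy": 0,"wz": 65},
], fingers=70)

```text
time_s: 1.6
ee_pos: [0.3825, 0.2863, 0.2521]
tool_rot: [-180.0, 0.0, 89.8]
wrist_force: [-0.1, 0.8, 0.3]
finger_gap: 0.07
finger_force: 0.0
```

Emit:
servo_tool([
  {"dx": 2,"dy": -1,"dz": 30,"wx": 0,"wy": 0,"wz": 0},
  {"dx": 2,"dy": -1,"dz": 65,"wx": 0,"wy": 0,"wz": 0},
  {"dx": 2,"dy": -1,"dz": 95,"wx": 0,"wy": 0,"wz": 0},
  {"dx": 2,"dy": -1,"dz": 115,"wx": 0,"wy": 0,"wz": 0},
  {"dx": 2,"dy": -1,"dz": 128,"wx": 0,"wy": 0,"wz": 0},
  {"dx": 2,"dy": -1,"dz": 136,"wx": 0,"wy": 0,"wz": 0},
  {"dx": 2,"dy": -1,"dz": 136,"wx": 0,"wy": 0,"wz": 0},
  {"dx": 2,"dy": -1,"dz": 136,"wx": 0,"wy": 0,"wz": 0},
])

```text
time_s: 2.6
ee_pos: [0.3809, 0.29, 0.1173]
tool_rot: [180.0, -0.0, 90.0]
wrist_force: [-0.6, -0.1, 0.7]
finger_gap: 0.0701
finger_force: 0.0
```

Emit:
servo_tool([
  {"dx": 0,"dy": 0,"dz": 0,"wx": 0,"wy": 0,"wz": 0},
  {"dx": 0,"dy": 0,"dz": 0,"wx": 0,"wy": 0,"wz": 0},
  {"dx": 0,"dy": 0,"dz": 0,"wx": 0,"wy": 0,"wz": 0},
  {"dx": 0,"dy": 0,"dz": 0,"wx": 0,"wy": 0,"wz": 0},
  {"dx": 0,"dy": 0,"dz": 0,"wx": 0,"wy": 0,"wz": 0},
  {"dx": 0,"dy": 0,"dz": 0,"wx": 0,"wy": 0,"wz": 0},
  {"dx": 0,"dy": 0,"dz": 0,"wx": 0,"wy": 0,"wz": 0},
  {"dx": 0,"dy": 0,"dz": 0,"wx": 0,"wy": 0,"wz": 0},
], fingers=25)

```text
time_s: 3.6
ee_pos: [0.3807, 0.2898, 0.1167]
tool_rot: [180.0, -0.0, 90.0]
wrist_force: [0.2, -0.6, 1.5]
finger_gap: 0.0354
finger_force: 30.0
```

Emit:
servo_tool([
  {"dx": 0,"dy": 0,"dz": -30,"wx": 0,"wy": 0,"wz": 0},
  {"dx": 0,"dy": 0,"dz": -60,"wx": 0,"wy": 0,"wz": 0},
  {"dx": -25,"dy": 50,"dz": -70,"wx": 0,"wy": 0,"wz": 0},
  {"dx": -50,"dy": 100,"dz": -70,"wx": 0,"wy": 0,"wz": 0},
  {"dx": -75,"dy": 150,"dz": -70,"wx": 0,"wy": 0,"wz": 0},
  {"dx": -100,"dy": 200,"dz": -65,"wx": 0,"wy": 0,"wz": 0},
  {"dx": -117.5,"dy": 238.5,"dz": -55,"wx": 0,"wy": 0,"wz": 0},
  {"dx": -117.5,"dy": 238.5,"dz": -45,"wx": 0,"wy": 0,"wz": 0},
])

```text
time_s: 4.6
ee_pos: [0.6207, 0.1707, 0.1604]
tool_rot: [-180.0, 0.0, 89.9]
wrist_force: [-0.5, -0.3, -1.2]
finger_gap: 0.0356
finger_force: 30.0
```

Emit:
servo_tool([
  {"dx": 0,"dy": 0,"dz": 10,"wx": 0,"wy": 0,"wz": 0},
  {"dx": 0,"dy": 0,"dz": 18,"wx": 0,"wy": 0,"wz": 0},
  {"dx": 0,"dy": 0,"dz": 24,"wx": 0,"wy": 0,"wz": 0},
  {"dx": 0,"dy": 0,"dz": 28,"wx": 0,"wy": 0,"wz": 0},
  {"dx": 0,"dy": 0,"dz": 28,"wx": 0,"wy": 0,"wz": 0},
  {"dx": 0,"dy": 0,"dz": 28,"wx": 0,"wy": 0,"wz": 0},
  {"dx": 0,"dy": 0,"dz": 28,"wx": 0,"wy": 0,"wz": 0},
  {"dx": 0,"dy": 0,"dz": 28,"wx": 0,"wy": 0,"wz": 0},
])

```text
time_s: 5.6
ee_pos: [0.6192, 0.1724, 0.1338]
tool_rot: [180.0, -0.0, 90.0]
wrist_force: [-0.1, 0.5, 0.1]
finger_gap: 0.0353
finger_force: 30.0
```

Run:
```python
from h import *
p,W=cloud("top",3);cv2.imwrite("pics/t1.png",p);ps,W2=cloud("side",3);cv2.imwrite("pics/s1.png",ps)
j=np.array([status.observe()['ee_pos'] for _ in range(3)]);print(j)
a=cv2.resize(p[120:260,180:360],None,fx=3,fy=3);b=cv2.resize(ps[80:220,200:380],None,fx=3,fy=3)
cv2.imwrite("pics/c1.png",np.vstack([a,b])[:,:][::1]) if 0 else cv2.imwrite("pics/c1.png",cv2.resize(np.hstack([a,b]),(800,311)))
```

```text
[[0.61922169 0.17238413 0.13364134]
 [0.61922169 0.17238413 0.13364134]
 [0.61922169 0.17238413 0.13364134]]
```

View pics/c1.png

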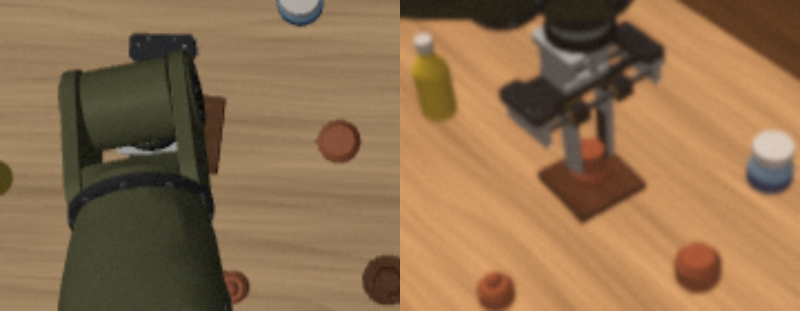

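The body is held upright over the board, about 5 mm above its top. I'll lower and release it.

Emit:
servo_tool([
  {"dx": 0,"dy": 0,"dz": 2,"wx": 0,"wy": 0,"wz": 0},
  {"dx": 0,"dy": 0,"dz": 3.5,"wx": 0,"wy": 0,"wz": 0},
  {"dx": 0,"dy": 0,"dz": 4.5,"wx": 0,"wy": 0,"wz": 0},
  {"dx": 0,"dy": 0,"dz": 4.5,"wx": 0,"wy": 0,"wz": 0},
  {"dx": 0,"dy": 0,"dz": 4.5,"wx": 0,"wy": 0,"wz": 0},
  {"dx": 0,"dy": 0,"dz": 4.5,"wx": 0,"wy": 0,"wz": 0},
  {"dx": 0,"dy": 0,"dz": 4.5,"wx": 0,"wy": 0,"wz": 0},
  {"dx": 0,"dy": 0,"dz": 4.5,"wx": 0,"wy": 0,"wz": 0},
])

```text
time_s: 6.9
ee_pos: [0.6192, 0.1724, 0.1292]
tool_rot: [180.0, -0.0, 90.0]
wrist_force: [-0.4, 0.2, -0.0]
finger_gap: 0.0356
finger_force: 30.0
```

Emit:
servo_tool([
  {"dx": 0,"dy": 0,"dz": 0,"wx": 0,"wy": 0,"wz": 0},
  {"dx": 0,"dy": 0,"dz": 0,"wx": 0,"wy": 0,"wz": 0},
  {"dx": 0,"dy": 0,"dz": 0,"wx": 0,"wy": 0,"wz": 0},
  {"dx": 0,"dy": 0,"dz": 0,"wx": 0,"wy": 0,"wz": 0},
  {"dx": 0,"dy": 0,"dz": -10,"wx": 0,"wy": 0,"wz": 0},
  {"dx": 0,"dy": 0,"dz": -35,"wx": 0,"wy": 0,"wz": 0},
  {"dx": 0,"dy": 0,"dz": -70,"wx": 0,"wy": 0,"wz": 0},
  {"dx": 0,"dy": 0,"dz": -100,"wx": 0,"wy": 0,"wz": 0},
], fingers=70)

```text
time_s: 7.9
ee_pos: [0.6193, 0.1724, 0.2313]
tool_rot: [179.9, -0.0, 90.0]
wrist_force: [0.0, 0.0, 0.1]
finger_gap: 0.0699
finger_force: 0.0
```

Emit:
servo_tool([
  {"dx": -13,"dy": -35,"dz": 0,"wx": 0,"wy": 0,"wz": 0},
  {"dx": -27,"dy": -75,"dz": 0,"wx": 0,"wy": 0,"wz": 0},
  {"dx": -41,"dy": -112,"dz": 0,"wx": 0,"wy": 0,"wz": 0},
  {"dx": -55,"dy": -150,"dz": 0,"wx": 0,"wy": 0,"wz": 0},
  {"dx": -69.5,"dy": -187,"dz": 10,"wx": 0,"wy": 0,"wz": 0},
  {"dx": -69.5,"dy": -187,"dz": 30,"wx": 0,"wy": 0,"wz": 0},
  {"dx": -69.5,"dy": -187,"dz": 50,"wx": 0,"wy": 0,"wz": 0},
  {"dx": -69.5,"dy": -187,"dz": 50,"wx": 0,"wy": 0,"wz": 0},
])

```text
time_s: 8.9
ee_pos: [0.4319, 0.1028, 0.1789]
tool_rot: [-179.9, 0.0, 90.0]
wrist_force: [0.8, -0.9, 0.3]
finger_gap: 0.0702
finger_force: 0.0
```

Run:
```python
from h import *
print(status.observe()['ee_pos'])
for n in("top","side"):
    p,W=cloud(n,4); print(n,disc(W,(.6193,.1708),.075,.007,.018),disc(W,(.6193,.1708),.03,.046,.065))
    cv2.imwrite(f"pics/{n}2.png",p)
```

```text
[0.43194955 0.10275602 0.17894636]
top [619.1 170.  619.1 171.3  65.2  12.2   1.2 971. ] [620.2 171.4 620.4 171.6  17.6  54.1   1.3 145. ]
side [611.1 161.7 617.3 169.8  63.   13.4   1.5 682. ] [616.8 172.4 619.  174.1  18.5  54.6   2.4 136. ]
```

Camera-measured, the small body stands 1.2 mm off the board centre, which is good. Next I'll grasp the small head.

Emit:
servo_tool([
  {"dx": 0,"dy": 0,"dz": 20,"wx": 0,"wy": 0,"wz": 0},
  {"dx": 0,"dy": 0,"dz": 45,"wx": 0,"wy": 0,"wz": 0},
  {"dx": 0,"dy": 0,"dz": 65,"wx": 0,"wy": 0,"wz": 0},
  {"dx": 0,"dy": 0,"dz": 74,"wx": 0,"wy": 0,"wz": 0},
  {"dx": 0,"dy": 0,"dz": 78,"wx": 0,"wy": 0,"wz": 0},
  {"dx": 0,"dy": 0,"dz": 78,"wx": 0,"wy": 0,"wz": 0},
  {"dx": 0,"dy": 0,"dz": 78,"wx": 0,"wy": 0,"wz": 0},
  {"dx": 0,"dy": 0,"dz": 78,"wx": 0,"wy": 0,"wz": 0},
])

```text
time_s: 10.3
ee_pos: [0.4324, 0.1028, 0.1015]
tool_rot: [180.0, -0.0, 90.0]
wrist_force: [-0.5, -0.5, 0.2]
finger_gap: 0.0704
finger_force: 0.0
```

Emit:
servo_tool([
  {"dx": 0,"dy": 0,"dz": 0,"wx": 0,"wy": 0,"wz": 0},
  {"dx": 0,"dy": 0,"dz": 0,"wx": 0,"wy": 0,"wz": 0},
  {"dx": 0,"dy": 0,"dz": 0,"wx": 0,"wy": 0,"wz": 0},
  {"dx": 0,"dy": 0,"dz": 0,"wx": 0,"wy": 0,"wz": 0},
  {"dx": 0,"dy": 0,"dz": 0,"wx": 0,"wy": 0,"wz": 0},
  {"dx": 0,"dy": 0,"dz": 0,"wx": 0,"wy": 0,"wz": 0},
  {"dx": 0,"dy": 0,"dz": 0,"wx": 0,"wy": 0,"wz": 0},
  {"dx": 0,"dy": 0,"dz": 0,"wx": 0,"wy": 0,"wz": 0},
], fingers=30)

```text
time_s: 11.3
ee_pos: [0.4322, 0.1028, 0.1011]
tool_rot: [-180.0, 0.0, 90.0]
wrist_force: [-0.4, -0.2, 1.1]
finger_gap: 0.0387
finger_force: 30.0
```

Emit:
servo_tool([
  {"dx": 0,"dy": 0,"dz": -35,"wx": 0,"wy": 0,"wz": 0},
  {"dx": 0,"dy": 0,"dz": -75,"wx": 0,"wy": 0,"wz": 0},
  {"dx": 13,"dy": 35,"dz": -95,"wx": 0,"wy": 0,"wz": 0},
  {"dx": 27,"dy": 75,"dz": -95,"wx": 0,"wy": 0,"wz": 0},
  {"dx": 41,"dy": 112,"dz": -95,"wx": 0,"wy": 0,"wz": 0},
  {"dx": 55,"dy": 150,"dz": -95,"wx": 0,"wy": 0,"wz": 0},
  {"dx": 69.5,"dy": 187,"dz": -90,"wx": 0,"wy": 0,"wz": 0},
  {"dx": 69.5,"dy": 187,"dz": -75,"wx": 0,"wy": 0,"wz": 0},
])

```text
time_s: 12.3
ee_pos: [0.6206, 0.173, 0.1754]
tool_rot: [179.9, -0.0, 90.0]
wrist_force: [-0.5, -0.3, -0.8]
finger_gap: 0.0389
finger_force: 30.0
```

Emit:
servo_tool([
  {"dx": 0,"dy": 0,"dz": 5,"wx": 0,"wy": 0,"wz": 0},
  {"dx": 0,"dy": 0,"dz": 10,"wx": 0,"wy": 0,"wz": 0},
  {"dx": 0,"dy": 0,"dz": 14,"wx": 0,"wy": 0,"wz": 0},
  {"dx": 0,"dy": 0,"dz": 17,"wx": 0,"wy": 0,"wz": 0},
  {"dx": 0,"dy": 0,"dz": 18,"wx": 0,"wy": 0,"wz": 0},
  {"dx": 0,"dy": 0,"dz": 18,"wx": 0,"wy": 0,"wz": 0},
  {"dx": 0,"dy": 0,"dz": 18,"wx": 0,"wy": 0,"wz": 0},
  {"dx": 0,"dy": 0,"dz": 18,"wx": 0,"wy": 0,"wz": 0},
])

```text
time_s: 13.3
ee_pos: [0.6193, 0.1724, 0.1583]
tool_rot: [180.0, -0.0, 90.0]
wrist_force: [-0.7, -0.8, -0.2]
finger_gap: 0.0389
finger_force: 30.0
```

Emit:
servo_tool([
  {"dx": 0,"dy": 0,"dz": 1,"wx": 0,"wy": 0,"wz": 0},
  {"dx": 0,"dy": 0,"dz": 2,"wx": 0,"wy": 0,"wz": 0},
  {"dx": 0,"dy": 0,"dz": 2.6,"wx": 0,"wy": 0,"wz": 0},
  {"dx": 0,"dy": 0,"dz": 2.8,"wx": 0,"wy": 0,"wz": 0},
  {"dx": 0,"dy": 0,"dz": 2.8,"wx": 0,"wy": 0,"wz": 0},
  {"dx": 0,"dy": 0,"dz": 2.8,"wx": 0,"wy": 0,"wz": 0},
  {"dx": 0,"dy": 0,"dz": 2.8,"wx": 0,"wy": 0,"wz": 0},
  {"dx": 0,"dy": 0,"dz": 2.8,"wx": 0,"wy": 0,"wz": 0},
])

```text
time_s: 14.3
ee_pos: [0.6192, 0.1724, 0.1554]
tool_rot: [180.0, 0.0, 90.0]
wrist_force: [-0.8, -0.0, -0.5]
finger_gap: 0.0391
finger_force: 30.0
```

Run:
```python
from h import *
print(status.observe()['ee_pos'])
p,W=cloud("side",1); cv2.imwrite("pics/s3.png",cv2.resize(p[100:220,220:360],None,fx=4,fy=4,interpolation=2))
```

```text
[0.61922745 0.17239892 0.15538053]
```

View pics/s3.png

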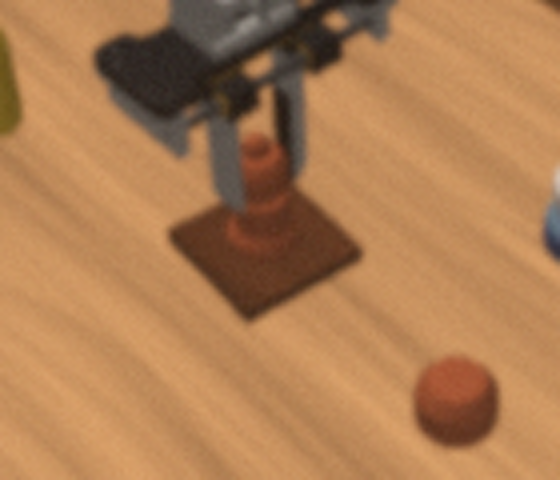

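The small head sits on its body at crop (260,165), upright. I'll release it and go to the large body.

Emit:
servo_tool([
  {"dx": 0,"dy": 0,"dz": 0,"wx": 0,"wy": 0,"wz": 0},
  {"dx": 0,"dy": 0,"dz": 0,"wx": 0,"wy": 0,"wz": 0},
  {"dx": 0,"dy": 0,"dz": 0,"wx": 0,"wy": 0,"wz": 0},
  {"dx": 0,"dy": 0,"dz": 0,"wx": 0,"wy": 0,"wz": 0},
  {"dx": 0,"dy": 0,"dz": -10,"wx": 0,"wy": 0,"wz": 0},
  {"dx": 0,"dy": 0,"dz": -35,"wx": 0,"wy": 0,"wz": 0},
  {"dx": 0,"dy": 0,"dz": -70,"wx": 0,"wy": 0,"wz": 0},
  {"dx": 0,"dy": 0,"dz": -100,"wx": 0,"wy": 0,"wz": 0},
], fingers=75)

```text
time_s: 15.35
ee_pos: [0.6192, 0.1724, 0.2575]
tool_rot: [179.9, -0.0, 90.0]
wrist_force: [-0.5, -0.2, -0.3]
finger_gap: 0.0752
finger_force: 0.0
```

Emit:
servo_tool([
  {"dx": -40,"dy": -20,"dz": 0,"wx": 0,"wy": 0,"wz": 0},
  {"dx": -90,"dy": -43,"dz": 0,"wx": 0,"wy": 0,"wz": 0},
  {"dx": -140,"dy": -67,"dz": 0,"wx": 0,"wy": 0,"wz": 0},
  {"dx": -190,"dy": -91,"dz": 0,"wx": 0,"wy": 0,"wz": 0},
  {"dx": -240,"dy": -115,"dz": 0,"wx": 0,"wy": 0,"wz": 0},
  {"dx": -290,"dy": -139,"dz": 0,"wx": 0,"wy": 0,"wz": 0},
  {"dx": -340,"dy": -163,"dz": 0,"wx": 0,"wy": 0,"wz": 0},
  {"dx": -380,"dy": -182,"dz": 0,"wx": 0,"wy": 0,"wz": 0},
])

```text
time_s: 16.35
ee_pos: [0.4364, -0.2094, 0.2563]
tool_rot: [179.9, 0.0, 90.0]
wrist_force: [0.6, -0.3, 0.3]
finger_gap: 0.0746
finger_force: 0.0
```

Emit:
servo_tool([
  {"dx": -40,"dy": -20,"dz": 0,"wx": 0,"wy": 0,"wz": 0},
  {"dx": -75,"dy": -36,"dz": 20,"wx": 0,"wy": 0,"wz": 0},
  {"dx": -85,"dy": -41,"dz": 50,"wx": 0,"wy": 0,"wz": 0},
  {"dx": -85,"dy": -41,"dz": 70,"wx": 0,"wy": 0,"wz": 0},
  {"dx": -85,"dy": -41,"dz": 70,"wx": 0,"wy": 0,"wz": 0},
  {"dx": -85,"dy": -41,"dz": 70,"wx": 0,"wy": 0,"wz": 0},
  {"dx": -85,"dy": -41,"dz": 70,"wx": 0,"wy": 0,"wz": 0},
  {"dx": -85,"dy": -41,"dz": 70,"wx": 0,"wy": 0,"wz": 0},
])

```text
time_s: 17.35
ee_pos: [0.3967, -0.2927, 0.186]
tool_rot: [180.0, 0.0, 90.0]
wrist_force: [0.8, -0.2, -0.6]
finger_gap: 0.0745
finger_force: 0.0
```

Run:
```python
from h import *
print(status.observe()['ee_pos'])
p,W=cloud("top",3); print(disc(W,(.62,.171),.02,.09,.12),disc(W,(.62,.171),.04,.056,.12))
p,W=cloud("side",3); print(disc(W,(.618,.172),.02,.09,.12))
```

```text
[ 0.39666691 -0.29270528  0.18597715]
[619.3 172.6 621.  173.3  11.8  98.1   3.6  45. ] [619.3 170.2 621.2 173.   21.2  86.7   8.1 206. ]
[615.7 172.3 617.2 174.8  13.6  96.6   4.9  55. ]
```

Emit:
servo_tool([
  {"dx": 0,"dy": 0,"dz": 15,"wx": 0,"wy": 0,"wz": 0},
  {"dx": 0,"dy": 0,"dz": 35,"wx": 0,"wy": 0,"wz": 0},
  {"dx": 0,"dy": 0,"dz": 48,"wx": 0,"wy": 0,"wz": 0},
  {"dx": 0,"dy": 0,"dz": 54,"wx": 0,"wy": 0,"wz": 0},
  {"dx": 0,"dy": 0,"dz": 56,"wx": 0,"wy": 0,"wz": 0},
  {"dx": 0,"dy": 0,"dz": 56,"wx": 0,"wy": 0,"wz": 0},
  {"dx": 0,"dy": 0,"dz": 56,"wx": 0,"wy": 0,"wz": 0},
  {"dx": 0,"dy": 0,"dz": 56,"wx": 0,"wy": 0,"wz": 0},
])

```text
time_s: 18.65
ee_pos: [0.3966, -0.2928, 0.1296]
tool_rot: [180.0, 0.0, 90.0]
wrist_force: [-0.3, 0.2, -0.4]
finger_gap: 0.075
finger_force: 0.0
```

Emit:
servo_tool([
  {"dx": 0,"dy": 0,"dz": 0,"wx": 0,"wy": 0,"wz": 0},
  {"dx": 0,"dy": 0,"dz": 0,"wx": 0,"wy": 0,"wz": 0},
  {"dx": 0,"dy": 0,"dz": 0,"wx": 0,"wy": 0,"wz": 0},
  {"dx": 0,"dy": 0,"dz": 0,"wx": 0,"wy": 0,"wz": 0},
  {"dx": 0,"dy": 0,"dz": 0,"wx": 0,"wy": 0,"wz": 0},
  {"dx": 0,"dy": 0,"dz": 0,"wx": 0,"wy": 0,"wz": 0},
  {"dx": 0,"dy": 0,"dz": 0,"wx": 0,"wy": 0,"wz": 0},
  {"dx": 0,"dy": 0,"dz": 0,"wx": 0,"wy": 0,"wz": 0},
], fingers=38)

```text
time_s: 19.65
ee_pos: [0.3964, -0.2927, 0.1294]
tool_rot: [-180.0, -0.0, 90.0]
wrist_force: [-2.9, 0.3, 1.4]
finger_gap: 0.0476
finger_force: 30.0
```

Emit:
servo_tool([
  {"dx": 0,"dy": 0,"dz": -30,"wx": 0,"wy": 0,"wz": 0},
  {"dx": 0,"dy": 0,"dz": -65,"wx": 0,"wy": 0,"wz": 0},
  {"dx": 18,"dy": 50,"dz": -80,"wx": 0,"wy": 0,"wz": 0},
  {"dx": 37,"dy": 100,"dz": -80,"wx": 0,"wy": 0,"wz": 0},
  {"dx": 56,"dy": 150,"dz": -75,"wx": 0,"wy": 0,"wz": 0},
  {"dx": 75,"dy": 200,"dz": -70,"wx": 0,"wy": 0,"wz": 0},
  {"dx": 93.5,"dy": 250,"dz": -60,"wx": 0,"wy": 0,"wz": 0},
  {"dx": 93.5,"dy": 250,"dz": -50,"wx": 0,"wy": 0,"wz": 0},
])

```text
time_s: 20.65
ee_pos: [0.6484, -0.1971, 0.1775]
tool_rot: [-180.0, -0.0, 90.2]
wrist_force: [-0.2, -0.1, -1.5]
finger_gap: 0.0471
finger_force: 30.0
```

Emit:
servo_tool([
  {"dx": 0,"dy": 0,"dz": 5,"wx": 0,"wy": 0,"wz": 0},
  {"dx": 0,"dy": 0,"dz": 10,"wx": 0,"wy": 0,"wz": 0},
  {"dx": 0,"dy": 0,"dz": 14,"wx": 0,"wy": 0,"wz": 0},
  {"dx": 0,"dy": 0,"dz": 17,"wx": 0,"wy": 0,"wz": 0},
  {"dx": 0,"dy": 0,"dz": 17,"wx": 0,"wy": 0,"wz": 0},
  {"dx": 0,"dy": 0,"dz": 17,"wx": 0,"wy": 0,"wz": 0},
  {"dx": 0,"dy": 0,"dz": 17,"wx": 0,"wy": 0,"wz": 0},
  {"dx": 0,"dy": 0,"dz": 17,"wx": 0,"wy": 0,"wz": 0},
])

```text
time_s: 21.65
ee_pos: [0.6464, -0.199, 0.1624]
tool_rot: [180.0, 0.0, 90.0]
wrist_force: [-0.0, 0.4, -2.0]
finger_gap: 0.0475
finger_force: 30.0
```

Emit:
servo_tool([
  {"dx": 0,"dy": 0,"dz": 1,"wx": 0,"wy": 0,"wz": 0},
  {"dx": 0,"dy": 0,"dz": 2,"wx": 0,"wy": 0,"wz": 0},
  {"dx": 0,"dy": 0,"dz": 2.7,"wx": 0,"wy": 0,"wz": 0},
  {"dx": 0,"dy": 0,"dz": 2.7,"wx": 0,"wy": 0,"wz": 0},
  {"dx": 0,"dy": 0,"dz": 2.7,"wx": 0,"wy": 0,"wz": 0},
  {"dx": 0,"dy": 0,"dz": 2.7,"wx": 0,"wy": 0,"wz": 0},
  {"dx": 0,"dy": 0,"dz": 2.7,"wx": 0,"wy": 0,"wz": 0},
  {"dx": 0,"dy": 0,"dz": 2.7,"wx": 0,"wy": 0,"wz": 0},
])

```text
time_s: 22.65
ee_pos: [0.6464, -0.1991, 0.1597]
tool_rot: [-180.0, 0.0, 90.0]
wrist_force: [0.4, -0.5, -1.3]
finger_gap: 0.0473
finger_force: 30.0
```

Emit:
servo_tool([
  {"dx": 0,"dy": 0,"dz": 0,"wx": 0,"wy": 0,"wz": 0},
  {"dx": 0,"dy": 0,"dz": 0,"wx": 0,"wy": 0,"wz": 0},
  {"dx": 0,"dy": 0,"dz": 0,"wx": 0,"wy": 0,"wz": 0},
  {"dx": 0,"dy": 0,"dz": 0,"wx": 0,"wy": 0,"wz": 0},
  {"dx": 0,"dy": 0,"dz": -10,"wx": 0,"wy": 0,"wz": 0},
  {"dx": 0,"dy": 0,"dz": -35,"wx": 0,"wy": 0,"wz": 0},
  {"dx": 0,"dy": 0,"dz": -65,"wx": 0,"wy": 0,"wz": 0},
  {"dx": 0,"dy": 0,"dz": -80,"wx": 0,"wy": 0,"wz": 0},
], fingers=80)

```text
time_s: 23.65
ee_pos: [0.6467, -0.1992, 0.2421]
tool_rot: [179.9, 0.1, 90.0]
wrist_force: [1.6, 0.4, 0.7]
finger_gap: 0.08
finger_force: 0.0
```

Emit:
servo_tool([
  {"dx": 30,"dy": -6,"dz": 0,"wx": 0,"wy": 0,"wz": 0},
  {"dx": 70,"dy": -14,"dz": 0,"wx": 0,"wy": 0,"wz": 0},
  {"dx": 110,"dy": -22,"dz": 0,"wx": 0,"wy": 0,"wz": 0},
  {"dx": 150,"dy": -30,"dz": 20,"wx": 0,"wy": 0,"wz": 0},
  {"dx": 179,"dy": -35.5,"dz": 50,"wx": 0,"wy": 0,"wz": 0},
  {"dx": 179,"dy": -35.5,"dz": 70,"wx": 0,"wy": 0,"wz": 0},
  {"dx": 179,"dy": -35.5,"dz": 70,"wx": 0,"wy": 0,"wz": 0},
  {"dx": 179,"dy": -35.5,"dz": 70,"wx": 0,"wy": 0,"wz": 0},
])

```text
time_s: 24.65
ee_pos: [0.6112, -0.0205, 0.1706]
tool_rot: [179.9, 0.0, 90.0]
wrist_force: [-0.2, 0.2, 0.9]
finger_gap: 0.08
finger_force: 0.0
```

Run:
```python
from h import *
print(status.observe()['ee_pos'])
for n in("top","side"):
    p,W=cloud(n,3); print(n,disc(W,(.6465,-.2),.03,.083,.105),disc(W,(.6465,-.2),.075,.025,.035))
```

```text
[ 0.61115838 -0.02046072  0.17058185]
top [ 647.5 -199.8  647.5 -200.8   24.2   92.1    1.6  289. ] [ 645.5 -198.6  646.9 -200.2   59.8   30.4    1.4 1088. ]
side [ 643.4 -199.5  646.  -197.4   24.4   92.5    2.4  383. ] [ 631.8 -204.5  645.  -198.1   60.3   31.4    1.3 1198. ]
```

The body is about 1 mm from the turntable centre. Next I'll grasp the large head.

Emit:
servo_tool([
  {"dx": 0,"dy": 0,"dz": 20,"wx": 0,"wy": 0,"wz": 0},
  {"dx": 0,"dy": 0,"dz": 45,"wx": 0,"wy": 0,"wz": 0},
  {"dx": 0,"dy": 0,"dz": 60,"wx": 0,"wy": 0,"wz": 0},
  {"dx": 0,"dy": 0,"dz": 67,"wx": 0,"wy": 0,"wz": 0},
  {"dx": 0,"dy": 0,"dz": 69,"wx": 0,"wy": 0,"wz": 0},
  {"dx": 0,"dy": 0,"dz": 69,"wx": 0,"wy": 0,"wz": 0},
  {"dx": 0,"dy": 0,"dz": 69,"wx": 0,"wy": 0,"wz": 0},
  {"dx": 0,"dy": 0,"dz": 69,"wx": 0,"wy": 0,"wz": 0},
])

```text
time_s: 25.95
ee_pos: [0.6109, -0.0201, 0.101]
tool_rot: [180.0, 0.0, 90.0]
wrist_force: [-0.3, 0.4, -0.2]
finger_gap: 0.0803
finger_force: 0.0
```

Emit:
servo_tool([
  {"dx": 0,"dy": 0,"dz": 0,"wx": 0,"wy": 0,"wz": 0},
  {"dx": 0,"dy": 0,"dz": 0,"wx": 0,"wy": 0,"wz": 0},
  {"dx": 0,"dy": 0,"dz": 0,"wx": 0,"wy": 0,"wz": 0},
  {"dx": 0,"dy": 0,"dz": 0,"wx": 0,"wy": 0,"wz": 0},
  {"dx": 0,"dy": 0,"dz": 0,"wx": 0,"wy": 0,"wz": 0},
  {"dx": 0,"dy": 0,"dz": 0,"wx": 0,"wy": 0,"wz": 0},
  {"dx": 0,"dy": 0,"dz": 0,"wx": 0,"wy": 0,"wz": 0},
  {"dx": 0,"dy": 0,"dz": 0,"wx": 0,"wy": 0,"wz": 0},
], fingers=42)

```text
time_s: 26.95
ee_pos: [0.6108, -0.0201, 0.1006]
tool_rot: [-180.0, 0.0, 90.0]
wrist_force: [0.5, 1.0, 1.2]
finger_gap: 0.0514
finger_force: 30.0
```

Emit:
servo_tool([
  {"dx": 0,"dy": 0,"dz": -40,"wx": 0,"wy": 0,"wz": 0},
  {"dx": 0,"dy": 0,"dz": -90,"wx": 0,"wy": 0,"wz": 0},
  {"dx": 0,"dy": 0,"dz": -125,"wx": 0,"wy": 0,"wz": 0},
  {"dx": -40,"dy": 8,"dz": -130,"wx": 0,"wy": 0,"wz": 0},
  {"dx": -85,"dy": 17,"dz": -130,"wx": 0,"wy": 0,"wz": 0},
  {"dx": -130,"dy": 26,"dz": -130,"wx": 0,"wy": 0,"wz": 0},
  {"dx": -165,"dy": 33,"dz": -125,"wx": 0,"wy": 0,"wz": 0},
  {"dx": -179,"dy": 35.5,"dz": -115,"wx": 0,"wy": 0,"wz": 0},
])

```text
time_s: 27.95
ee_pos: [0.6464, -0.2008, 0.2152]
tool_rot: [180.0, 0.0, 89.9]
wrist_force: [-0.0, 0.9, -1.0]
finger_gap: 0.0509
finger_force: 30.0
```

Emit:
servo_tool([
  {"dx": 0,"dy": 0,"dz": 0,"wx": 0,"wy": 0,"wz": 0},
  {"dx": 0,"dy": 0,"dz": 5,"wx": 0,"wy": 0,"wz": 0},
  {"dx": 0,"dy": 0,"dz": 11,"wx": 0,"wy": 0,"wz": 0},
  {"dx": 0,"dy": 0,"dz": 16,"wx": 0,"wy": 0,"wz": 0},
  {"dx": 0,"dy": 0,"dz": 19,"wx": 0,"wy": 0,"wz": 0},
  {"dx": 0,"dy": 0,"dz": 19,"wx": 0,"wy": 0,"wz": 0},
  {"dx": 0,"dy": 0,"dz": 19,"wx": 0,"wy": 0,"wz": 0},
  {"dx": 0,"dy": 0,"dz": 19,"wx": 0,"wy": 0,"wz": 0},
])

```text
time_s: 28.95
ee_pos: [0.6465, -0.1991, 0.1969]
tool_rot: [180.0, 0.0, 90.0]
wrist_force: [-0.4, 0.2, -1.0]
finger_gap: 0.0509
finger_force: 30.0
```

Emit:
servo_tool([
  {"dx": 0,"dy": 0,"dz": 1.5,"wx": 0,"wy": 0,"wz": 0},
  {"dx": 0,"dy": 0,"dz": 3,"wx": 0,"wy": 0,"wz": 0},
  {"dx": 0,"dy": 0,"dz": 4,"wx": 0,"wy": 0,"wz": 0},
  {"dx": 0,"dy": 0,"dz": 4,"wx": 0,"wy": 0,"wz": 0},
  {"dx": 0,"dy": 0,"dz": 4,"wx": 0,"wy": 0,"wz": 0},
  {"dx": 0,"dy": 0,"dz": 4,"wx": 0,"wy": 0,"wz": 0},
  {"dx": 0,"dy": 0,"dz": 4,"wx": 0,"wy": 0,"wz": 0},
  {"dx": 0,"dy": 0,"dz": 4,"wx": 0,"wy": 0,"wz": 0},
])

```text
time_s: 29.95
ee_pos: [0.6464, -0.1991, 0.1927]
tool_rot: [180.0, 0.0, 90.0]
wrist_force: [-0.3, 0.5, 0.3]
finger_gap: 0.0511
finger_force: 30.0
```

Emit:
servo_tool([
  {"dx": 0,"dy": 0,"dz": 0,"wx": 0,"wy": 0,"wz": 0},
  {"dx": 0,"dy": 0,"dz": 0,"wx": 0,"wy": 0,"wz": 0},
  {"dx": 0,"dy": 0,"dz": 0,"wx": 0,"wy": 0,"wz": 0},
  {"dx": 0,"dy": 0,"dz": 0,"wx": 0,"wy": 0,"wz": 0},
  {"dx": 0,"dy": 0,"dz": -10,"wx": 0,"wy": 0,"wz": 0},
  {"dx": 0,"dy": 0,"dz": -35,"wx": 0,"wy": 0,"wz": 0},
  {"dx": 0,"dy": 0,"dz": -65,"wx": 0,"wy": 0,"wz": 0},
  {"dx": 0,"dy": 0,"dz": -80,"wx": 0,"wy": 0,"wz": 0},
], fingers=80)

```text
time_s: 30.95
ee_pos: [0.6466, -0.1992, 0.2751]
tool_rot: [179.9, 0.1, 90.0]
wrist_force: [-0.1, -0.7, -0.7]
finger_gap: 0.0799
finger_force: 0.0
```

Emit:
servo_tool([
  {"dx": 20,"dy": -35,"dz": 0,"wx": 0,"wy": 0,"wz": 0},
  {"dx": 46,"dy": -80,"dz": 0,"wx": 0,"wy": 0,"wz": 0},
  {"dx": 71,"dy": -125,"dz": 20,"wx": 0,"wy": 0,"wz": 0},
  {"dx": 97,"dy": -170,"dz": 50,"wx": 0,"wy": 0,"wz": 0},
  {"dx": 115,"dy": -201.5,"dz": 80,"wx": 0,"wy": 0,"wz": 0},
  {"dx": 115,"dy": -201.5,"dz": 100,"wx": 0,"wy": 0,"wz": 0},
  {"dx": 115,"dy": -201.5,"dz": 100,"wx": 0,"wy": 0,"wz": 0},
  {"dx": 115,"dy": -201.5,"dz": 100,"wx": 0,"wy": 0,"wz": 0},
], fingers=60)

```text
time_s: 31.95
ee_pos: [0.4454, -0.0844, 0.1734]
tool_rot: [180.0, 0.0, 90.0]
wrist_force: [-0.2, 0.3, -0.7]
finger_gap: 0.0602
finger_force: 0.0
```

Run:
```python
from h import *
print(status.observe()['ee_pos'])
for n in("top","side"):
    p,W=cloud(n,3); print(n,disc(W,(.6465,-.2),.03,.130,.15),disc(W,(.6465,-.2),.035,.095,.15))
```

```text
[ 0.44535613 -0.08441533  0.17339606]
top [ 647.2 -197.9  647.5 -199.3   24.   136.7    2.7  286. ] [ 645.8 -196.4  647.4 -198.4   26.5  133.7    6.5  379. ]
side [ 641.7 -199.4  645.8 -197.5   24.5  137.2    3.1  350. ] [ 637.  -201.6  644.8 -197.5   25.5  130.5   10.2  562. ]
```

Emit:
servo_tool([
  {"dx": 0,"dy": 0,"dz": 20,"wx": 0,"wy": 0,"wz": 0},
  {"dx": 0,"dy": 0,"dz": 42,"wx": 0,"wy": 0,"wz": 0},
  {"dx": 0,"dy": 0,"dz": 58,"wx": 0,"wy": 0,"wz": 0},
  {"dx": 0,"dy": 0,"dz": 65,"wx": 0,"wy": 0,"wz": 0},
  {"dx": 0,"dy": 0,"dz": 67,"wx": 0,"wy": 0,"wz": 0},
  {"dx": 0,"dy": 0,"dz": 67,"wx": 0,"wy": 0,"wz": 0},
  {"dx": 0,"dy": 0,"dz": 67,"wx": 0,"wy": 0,"wz": 0},
  {"dx": 0,"dy": 0,"dz": 67,"wx": 0,"wy": 0,"wz": 0},
])

```text
time_s: 33.25
ee_pos: [0.445, -0.0842, 0.106]
tool_rot: [180.0, 0.0, 90.0]
wrist_force: [0.5, -0.1, -0.4]
finger_gap: 0.0601
finger_force: 0.0
```

Emit:
servo_tool([
  {"dx": 0,"dy": 0,"dz": 0,"wx": 0,"wy": 0,"wz": 0},
  {"dx": 0,"dy": 0,"dz": 0,"wx": 0,"wy": 0,"wz": 0},
  {"dx": 0,"dy": 0,"dz": 0,"wx": 0,"wy": 0,"wz": 0},
  {"dx": 0,"dy": 0,"dz": 0,"wx": 0,"wy": 0,"wz": 0},
  {"dx": 0,"dy": 0,"dz": 0,"wx": 0,"wy": 0,"wz": 0},
  {"dx": 0,"dy": 0,"dz": 0,"wx": 0,"wy": 0,"wz": 0},
  {"dx": 0,"dy": 0,"dz": 0,"wx": 0,"wy": 0,"wz": 0},
  {"dx": 0,"dy": 0,"dz": 0,"wx": 0,"wy": 0,"wz": 0},
], fingers=25)

```text
time_s: 34.25
ee_pos: [0.4448, -0.0842, 0.1056]
tool_rot: [-180.0, -0.0, 90.0]
wrist_force: [0.5, 0.1, 0.2]
finger_gap: 0.0336
finger_force: 30.0
```

Emit:
servo_tool([
  {"dx": 0,"dy": 0,"dz": -40,"wx": 0,"wy": 0,"wz": 0},
  {"dx": 0,"dy": 0,"dz": -90,"wx": 0,"wy": 0,"wz": 0},
  {"dx": 0,"dy": 0,"dz": -140,"wx": 0,"wy": 0,"wz": 0},
  {"dx": -23,"dy": 40,"dz": -170,"wx": 0,"wy": 0,"wz": 0},
  {"dx": -48,"dy": 85,"dz": -175,"wx": 0,"wy": 0,"wz": 0},
  {"dx": -74,"dy": 130,"dz": -175,"wx": 0,"wy": 0,"wz": 0},
  {"dx": -98,"dy": 172,"dz": -175,"wx": 0,"wy": 0,"wz": 0},
  {"dx": -114.5,"dy": 201.5,"dz": -170,"wx": 0,"wy": 0,"wz": 0},
])

```text
time_s: 35.25
ee_pos: [0.6477, -0.1996, 0.2752]
tool_rot: [180.0, 0.0, 90.0]
wrist_force: [-0.2, 0.8, -0.5]
finger_gap: 0.0334
finger_force: 30.0
```

Emit:
servo_tool([
  {"dx": 0,"dy": 0,"dz": 0,"wx": 0,"wy": 0,"wz": 0},
  {"dx": 0,"dy": 0,"dz": 5,"wx": 0,"wy": 0,"wz": 0},
  {"dx": 0,"dy": 0,"dz": 12,"wx": 0,"wy": 0,"wz": 0},
  {"dx": 0,"dy": 0,"dz": 19,"wx": 0,"wy": 0,"wz": 0},
  {"dx": 0,"dy": 0,"dz": 25,"wx": 0,"wy": 0,"wz": 0},
  {"dx": 0,"dy": 0,"dz": 28,"wx": 0,"wy": 0,"wz": 0},
  {"dx": 0,"dy": 0,"dz": 28,"wx": 0,"wy": 0,"wz": 0},
  {"dx": 0,"dy": 0,"dz": 28,"wx": 0,"wy": 0,"wz": 0},
])

```text
time_s: 36.25
ee_pos: [0.6465, -0.1986, 0.2479]
tool_rot: [180.0, 0.0, 90.0]
wrist_force: [0.7, -0.5, -0.0]
finger_gap: 0.0336
finger_force: 30.0
```

Emit:
servo_tool([
  {"dx": 0,"dy": 0,"dz": 1.5,"wx": 0,"wy": 0,"wz": 0},
  {"dx": 0,"dy": 0,"dz": 3,"wx": 0,"wy": 0,"wz": 0},
  {"dx": 0,"dy": 0,"dz": 4,"wx": 0,"wy": 0,"wz": 0},
  {"dx": 0,"dy": 0,"dz": 4,"wx": 0,"wy": 0,"wz": 0},
  {"dx": 0,"dy": 0,"dz": 4,"wx": 0,"wy": 0,"wz": 0},
  {"dx": 0,"dy": 0,"dz": 4,"wx": 0,"wy": 0,"wz": 0},
  {"dx": 0,"dy": 0,"dz": 4,"wx": 0,"wy": 0,"wz": 0},
  {"dx": 0,"dy": 0,"dz": 4,"wx": 0,"wy": 0,"wz": 0},
])

```text
time_s: 37.25
ee_pos: [0.6464, -0.1986, 0.2437]
tool_rot: [180.0, 0.0, 90.0]
wrist_force: [0.3, -0.8, 0.4]
finger_gap: 0.0335
finger_force: 30.0
```

Emit:
servo_tool([
  {"dx": 0,"dy": 0,"dz": 0,"wx": 0,"wy": 0,"wz": 0},
  {"dx": 0,"dy": 0,"dz": 0,"wx": 0,"wy": 0,"wz": 0},
  {"dx": 0,"dy": 0,"dz": 0,"wx": 0,"wy": 0,"wz": 0},
  {"dx": 0,"dy": 0,"dz": 0,"wx": 0,"wy": 0,"wz": 0},
  {"dx": 0,"dy": 0,"dz": -10,"wx": 0,"wy": 0,"wz": 0},
  {"dx": 0,"dy": 0,"dz": -35,"wx": 0,"wy": 0,"wz": 0},
  {"dx": 0,"dy": 0,"dz": -65,"wx": 0,"wy": 0,"wz": 0},
  {"dx": 0,"dy": 0,"dz": -80,"wx": 0,"wy": 0,"wz": 0},
], fingers=60)

```text
time_s: 38.25
ee_pos: [0.6465, -0.1986, 0.3261]
tool_rot: [179.9, 0.1, 90.0]
wrist_force: [-0.1, -0.3, 0.5]
finger_gap: 0.06
finger_force: 0.0
```

Emit:
servo_tool([
  {"dx": 20,"dy": -40,"dz": 0,"wx": 0,"wy": 0,"wz": 0},
  {"dx": 45,"dy": -85,"dz": 0,"wx": 0,"wy": 0,"wz": 0},
  {"dx": 70,"dy": -130,"dz": 0,"wx": 0,"wy": 0,"wz": 0},
  {"dx": 95,"dy": -170,"dz": 0,"wx": 0,"wy": 0,"wz": 0},
  {"dx": 120,"dy": -210,"dz": 0,"wx": 0,"wy": 0,"wz": 0},
  {"dx": 135,"dy": -230,"dz": 0,"wx": 0,"wy": 0,"wz": 0},
  {"dx": 135,"dy": -230,"dz": 0,"wx": 0,"wy": 0,"wz": 0},
  {"dx": 135,"dy": -230,"dz": 0,"wx": 0,"wy": 0,"wz": 0},
])

```text
time_s: 39.25
ee_pos: [0.4169, -0.0641, 0.3238]
tool_rot: [180.0, 0.0, 90.0]
wrist_force: [-0.5, 0.9, -0.3]
finger_gap: 0.0599
finger_force: 0.0
```

Run:
```python
from h import *
for n in("top","side"):
    p,W=cloud(n,4); print(n,disc(W,(.6465,-.2),.03,.164,.185),disc(W,(.6465,-.2),.045,.136,.19),disc(W,(.62,.171),.02,.09,.12))
    r=p[120:230,230:450] if n=="top" else p[110:300,220:450]
    cv2.imwrite(f"pics/{n}9.png",cv2.resize(r,None,fx=3,fy=3,interpolation=2))
```

```text
top [ 646.9 -198.3  647.7 -199.4   17.   173.7    2.5  173. ] [ 646.2 -197.   647.6 -199.5   31.   154.8   13.6  524. ] [619.5 172.6 620.6 175.6  11.4  98.6   3.1  43. ]
side [ 642.1 -198.9  646.3 -197.1   17.3  173.6    3.5  225. ] [ 638.3 -200.9  646.1 -196.5   31.3  156.3   13.1  672. ] None
```

View pics/side9.png

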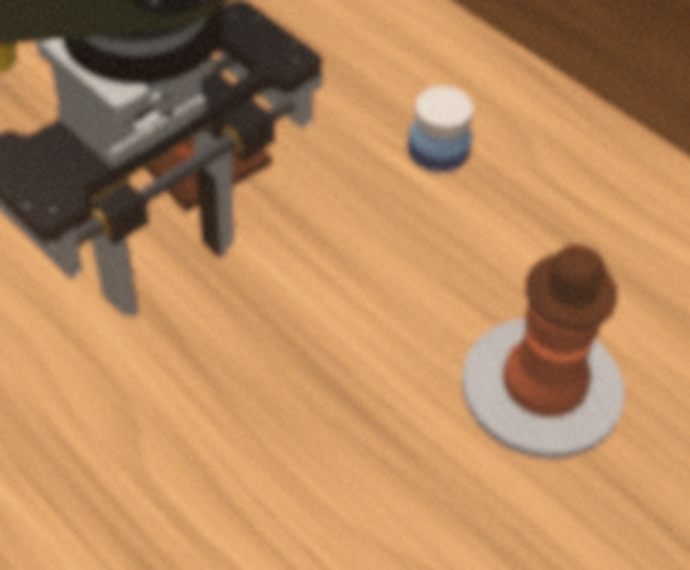

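View pics/top9.png

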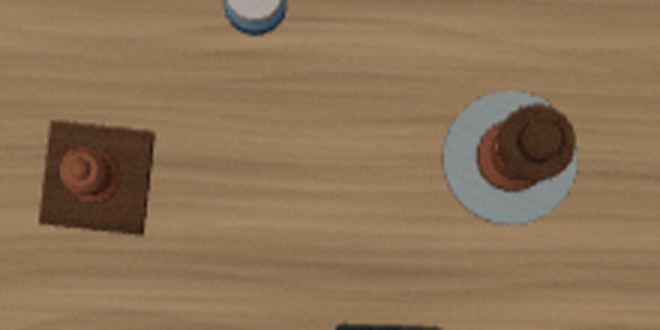

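Both stacks stand upright and centred. In the top crop the hatted doll is on the turntable at (540,140) and the small doll is on the board at (85,172). The arm is clear of both.

```bash
python3 -c "
from plant import bot;print(bot.finish_job())"
```

```text
the job is handed in; nothing more can be done
None
```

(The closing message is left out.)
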